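# Slide the shelf stop up to the jar and clamp it

## Task

On the low plastic shelf, slide the stop plate towards the lidded frosted jar and push the jar along with it until the jar sits snug against the end panel on its side. Then turn the stop's clamp knob clockwise (seen from above) as far as it goes, so that the jar stays held between the panel and the locked plate, and let go. Keep the jar upright and leave the dish, the comb and the toothbrush where they are.

Things in the scene. Friction and masses are not known exactly. Their poses are not given: they have to be found in the camera images.
- shelf: Low white plastic counter shelf, fixed, 170 (x) x 364 (y) mm, origin at the centre of its underside. Its deck is 20 mm above the counter. An end panel at each end (12 mm thick, 66 mm tall overall, inner faces at y = +170 and y = -170 mm). A 12 mm high lip stands along the far (+x) edge; an aluminium guide rail runs along y at x = -60 mm (the side towards the robot).
- stop (a joint): Position in m of the sliding stop along the shelf's y axis, 0 at mid-shelf, range -0.12 to 0.12, starting near 0. A grey carriage (36 x 56 mm, top 52 mm above the shelf's underside) rides the rail, with an upright plate reaching across the deck. Clamp free, it slides with about 2 N; locked, it resists about 35 N. It may be moved by its knob.
- stop_plate (a point): Middle of the stop's upright plate, at shelf x = +20 mm, z = 43 mm; the plate is 8 mm thick along y, reaches from x = -45 to +72 mm and from z = 23 to 63 mm in the shelf's frame. Axes as the shelf's.
- clamp (a joint): Angle in rad of the clamp knob on top of the carriage, vertical axis: 0 free, 1.4 locked (end stop). It grows turning clockwise seen from above. It starts free, between 0 and 0.25, clamps from about 0.85 with rising resistance (up to 0.3 Nm), counts as locked from 1.2, and stays where it is left.
- clamp_grip (a point): Grip point on the knob's axis, 85 mm above the shelf's underside, at shelf x = -60 mm. The knob is a steel wing bar: 60 mm long along this point's x, 14 mm thick along y, from 23 mm below to 16 mm above this point, over a disc 44 mm wide, 10 mm high. The point turns with the knob: at angle 0 its axes are the shelf's (bar across the rail); locked, the bar is nearly along the rail.
- jar: Frosted glass jar with a metal lid, 72 mm diameter, 58 mm tall, about 0.3 kg, loose, on the deck between the stop and one of the end panels (either one), with a few cm of room. Origin at the centre of its underside. It slides upright on the deck when the plate pushes it.
- dish: Small open white ceramic dish, 72 mm diameter, 26 mm tall, loose on the deck on the other side of the stop. Origin at the centre of its underside. To be left alone.
- comb: Wooden comb, 170 x 40 x 8 mm, lying on the counter to the robot's right of the shelf. Origin at its centre, underside. To be left alone.
- toothbrush: Orange toothbrush, 190 x 12 x 16 mm, lying on the counter to the robot's left of the shelf. Origin near its centre, underside. To be left alone.
There are look-alikes about, which are no part of the job. Of the things that look like the jar, the smallest one is meant.

How it is judged (in metres and radians):
On the way, in this order (a step that is already met when the one before it is completed fails the run):
1. the jar is snug between the end panel and the stop plate, with the clamp still free (((y of jar in the frame of shelf above 0.129 m and y of stop_plate in the frame of shelf above 0.089 m) or (y of jar in the frame of shelf below -0.129 m and y of stop_plate in the frame of shelf below -0.089 m)) and angle between jar's own z axis and vertical below 0.1 rad and z of jar in the frame of shelf below 0.03 m and value of joint clamp below 0.8 rad), for 0.2 s.
2. the clamp knob is turned to locked (((y of jar in the frame of shelf above 0.129 m and y of stop_plate in the frame of shelf above 0.089 m) or (y of jar in the frame of shelf below -0.129 m and y of stop_plate in the frame of shelf below -0.089 m)) and angle between jar's own z axis and vertical below 0.1 rad and z of jar in the frame of shelf below 0.03 m and value of joint clamp above 1.2 rad), for 0.2 s.
At the end, for the whole second after the job is handed in: Jar upright on the deck, at rest, at most 5 mm from an end panel (centre 129 mm or more from mid-shelf); plate on the same side, at most 5 mm further off (centre 89 mm or more from mid-shelf); clamp at 1.2 rad or more; dish, comb and toothbrush within 20 mm of their starts (all of step 2 and linear speed of jar below 0.02 m/s and distance of each of dish, comb, toothbrush from where it was at the start of the episode below 0.02 m); the robot touches nothing.
It fails at once if the jar is tipped (angle between jar's own z axis and vertical above 0.4 rad).
It fails at once if the dish, the comb or the toothbrush is disturbed (moved more than 20 mm) (distance of any of dish, comb, toothbrush from where it was at the start of the episode above 0.02 m).
It also fails if it takes over 38 s, if anything falls off the work surface, if the arm or the gripper's body presses on something with over 40 N, if the wrist force passes 120 N, or if a joint passes its speed limit or range.

## Robot

A 6-joint arm with a two-finger parallel gripper is mounted at the origin on the work surface. World frame = base frame: x ahead of the robot, y to its left, z up, the work surface at z = 0. Lengths are in mm, angles in rad, forces in N, time in s.
With the tool pointing down it reaches from about 300 to 775 mm from the base axis. Payload 14.6 kg.
Tool frame: the origin (TCP) lies midway between the tips of the shut fingers; the grasp point (between the pads) lies grasp_offset behind it (grasp_offset is the distance from the TCP to the grasp point, in mm); z points along the fingers, y is the line along which they close (so a half turn about z gives the same grasp; the last joint's range is limited). The gripper opens to 94 mm and grips with 3 to 60 N. Pads are 16 mm wide; open, the fingers measure 119 mm over their backs; the gripper's body (75 mm by 177 mm) begins 78 mm behind the grasp point.
Start: joints at [-1.296, 0.3, 1.521, -0, 1.321, -0.067], TCP at [184.344, -518.176, 205.446] pointing down, gripper open.
Joint ranges: [-3.03, 3.03], [-0.79, 2.21], [0.23, 2.52], [-1.04, 4.18], [0, 3.07], [-2.55, 2.55]. Speed limits (rad/s): [2.22, 2.22, 2.57, 3.14, 3.14, 3.14].

## Interface

Orientations are given as [roll, pitch, yaw] about the fixed x, y, z axes, in that order (R = Rz(yaw) Ry(pitch) Rx(roll)).
In Python, from cell import * gives the robot as it stands. The module is installed in compiled form; this text tells all that it offers.
- The arm moves only by the shell command python3 -m jog 'ROWS' [FORCE]. ROWS is JSON, a list of rows, each a list of 3 entries, a list of its own where there are three numbers: the finger opening in mm, from 0 to 94, then the shift along the tool's x, y, z in units of 50 mm (1.0 is 50 mm), then the turn about the tool's z in units of 180 degrees (1.0 is 180 degrees). In form: [[fingers, [dx, dy, dz], twist], ...]. A call has 1 to 20 rows; each row shifts and turns the commanded pose from where the row before left it, along the tool's axes as they then stand; what a row does not reach is not made up. A row lasts 1/10 s, in which the tool goes at most 50 mm and 8.59 degrees, less where a joint would pass 70% of its speed; a pose out of reach is approached as far as the arm can. A call with a number of a shift or a turn outside -1 to 1 is refused whole. A call with a gripper value outside its range is refused whole. The fingers move at their own pace and stop on an object; FORCE is the grip in N (left out, the last holds). Time passes only in rows, so rows that do not move let the fingers close. It gives the time, the measured TCP pose, the force, the opening and the grip force at its end, in the units of the state.
- read_state(): the state, without advancing time (a new reading comes with each control period).
- camera(name): name is "scene" or "top"; returns the picture (480x640x3 uint8, red, green, blue); there is no depth.
- calibration(name): a dict with "mtx" (3x3 intrinsics, pixels), "cam_to_world" (4x4, takes a point from camera to world coordinates). Camera axes: x right, y down, z forward; pixel columns grow to the right and rows downward; lengths in mm; the calibration is good to about 2 mm. A picture is of the moment at which its call begins. calibration takes no time and is no camera call.
- sign_off(): hands the job in; it is judged then, once.
Trained networks look in the newest picture that a camera, given by its name, has taken for a name from the list of things; names that differ only in an ending like _2 or _b are one class to them, and where a whole thing is asked for, a point or a joint stands for the part that bears it (a point fixed in the world has none). Each returns a list of dicts, best first, with "conf" (0 to 1); they miss things now and then, are a little off and sometimes report something else, mostly with a low value. They report only what shows in the picture. A call takes as long as a camera call. They do not tell look-alikes from the thing itself.
- regions_of(camera, query): "pixels" (480x640 bool, what is visible of it) and "rect" ([centre column, centre row, width, height] in pixels, round what is visible of it).
The state is a dict: "clock": time; "joints": joint angles; "qd": joint speeds; "effort": joint torques, N m; "eef_pos": TCP position; "eef_rot": TCP orientation; "wrist_force": force on the tool from outside, world axes, zero at the start; "moment": the same for the moment, N m; "finger_gap": finger opening in mm; "finger_force": force on a finger pad.
Only numpy, scipy, OpenCV 4.12 (cv2) and the standard library are available. Lean on these libraries where they do the work, as an engineer would, in place of code of your own. Each camera call takes 0.05 s, during which the arm holds its last target. There are 200 camera calls.

## Working session

There is one attempt and no reset: what is moved stays moved. The work goes in short steps, Python scripts to look and compute and a shell command to move; the robot and the scene stay as the last step left them, time stands still between calls to the robot, and variables do not carry over. Pictures are saved under pics/ and viewed, at most 10 in all, crops included, and the job is handed in when it is done.

```bash
mkdir -p pics; python3 - <<'E'
from cell import *
import cv2
s=read_state();print(s)
for n in("scene","top"):
    im=camera(n);cv2.imwrite(f"pics/{n}0.png",im[:,:,::-1])
    c=calibration(n);print(n,c["mtx"],c["cam_to_world"])
    for q in("shelf","stop","clamp","clamp_grip","stop_plate","jar","dish","comb","toothbrush"):
        print(q,[(round(r["conf"],2),[round(v) for v in r["rect"]],int(r["pixels"].sum())) for r in regions_of(n,q)])
E
```

```text
{'clock': 0.0, 'joints': array([-1.29560026e+00,  3.00494392e-01,  1.52155859e+00,  2.30333404e-05,
        1.32067939e+00, -6.66216126e-02]), 'qd': array([-1.15288398e-04,  7.42603819e-04,  3.86615020e-05, -1.72823087e-03,
       -5.84796175e-04,  5.41479314e-05]), 'effort': array([ 2.00848626e-03, -5.31809449e+01, -3.52735913e+01,  7.08672800e-02,
        2.43178447e-02, -7.34999594e-05]), 'eef_pos': array([ 184.28425855, -517.94443533,  204.88306308]), 'eef_rot': array([-3.14045695e+00, -9.81339899e-05,  3.41811912e-01]), 'wrist_force': array([0.40923372, 0.36794995, 0.10199336]), 'moment': array([-0.02610186, -0.05129951,  0.01422198]), 'finger_force': 0.0, 'finger_gap': 93.60920006140068}
scene [[451.20318589   0.         320.74930717]
 [  0.         451.20318589 233.75784563]
 [  0.           0.           1.        ]] [[-1.58625437e-01  7.36315679e-01 -6.57782025e-01  1.25158304e+03]
 [ 9.87303898e-01  1.23896322e-01 -9.94017850e-02  6.31437285e+01]
 [ 8.30568081e-03 -6.65198409e-01 -7.46620448e-01  7.55943867e+02]
 [ 0.00000000e+00  0.00000000e+00  0.00000000e+00  1.00000000e+
[... 756 characters left out ...]
49e-02  5.55813885e+02]
 [-9.99820539e-01 -6.17907069e-03 -1.79083251e-02 -9.85186187e+00]
 [ 1.82759244e-02 -6.57088889e-02 -9.97671455e-01  1.54698691e+03]
 [ 0.00000000e+00  0.00000000e+00  0.00000000e+00  1.00000000e+00]]
shelf [(0.67, [340, 280, 150, 94], 7827), (0.64, [336, 306, 18, 20], 267)]
stop [(0.64, [336, 288, 22, 62], 501)]
clamp [(0.8, [338, 304, 14, 25], 273)]
clamp_grip [(0.74, [335, 306, 18, 23], 224), (0.18, [341, 282, 147, 95], 7700)]
stop_plate [(0.71, [336, 286, 25, 63], 526)]
jar [(0.84, [390, 202, 43, 42], 1321), (0.73, [336, 198, 40, 40], 1289), (0.7, [377, 265, 33, 29], 623)]
dish [(0.82, [300, 282, 26, 26], 533)]
comb [(0.87, [464, 281, 23, 62], 758)]
toothbrush []
```

View pics/top0.png

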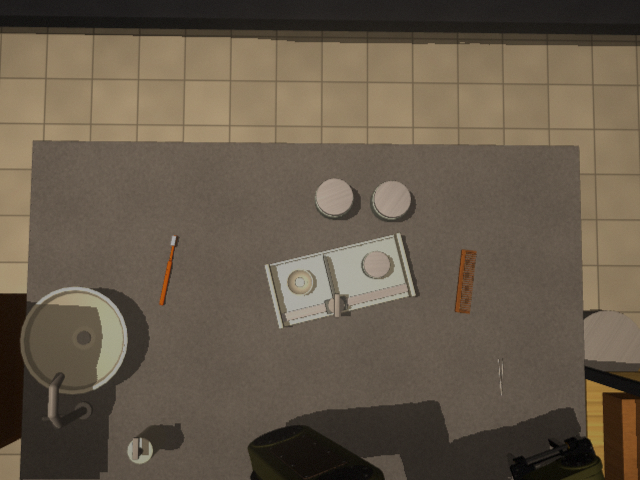

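View pics/scene0.png

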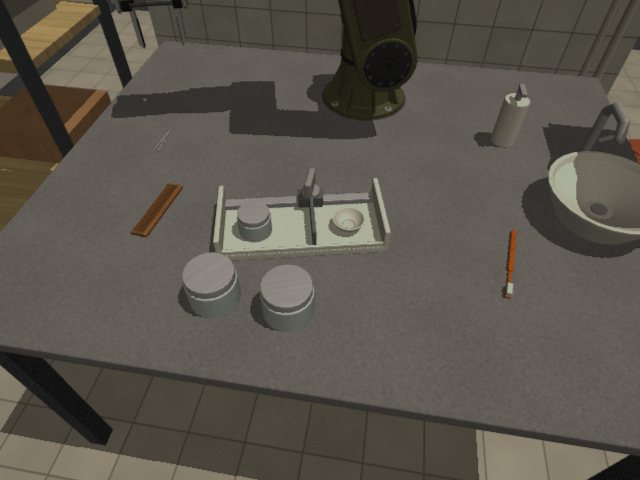

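```bash
cat > h.py <<'E'
from cell import *
import numpy as np, cv2
def px2w(n,u,v,z):
    c=calibration(n);T=c["cam_to_world"]
    d=T[:3,:3]@np.linalg.solve(c["mtx"],[u,v,1.]);o=T[:3,3]
    return o+d*(z-o[2])/d[2]
def w2px(n,p):
    c=calibration(n);T=np.linalg.inv(c["cam_to_world"]);q=c["mtx"]@(T[:3,:3]@p+T[:3,3]);return q[:2]/q[2]
E
python3 - <<'E'
from h import *
for n in("top","scene"):
    camera(n)
    for q,z in(("shelf",40),("clamp",95),("stop_plate",63),("jar",78),("dish",40)):
        for r in regions_of(n,q)[:3]:
            if r["conf"]<.5: continue
            m=r["pixels"].astype(np.uint8);ys,xs=np.nonzero(m)
            P=np.array([px2w(n,x,y,z)[:2] for x,y in zip(xs,ys)],np.float32)
            (c,s,a)=cv2.minAreaRect(P)
            print(n,q,round(r["conf"],2),"mean",P.mean(0).round(),"rect",np.round(c),np.round(s),round(a,1))
E
python3 - <<'E'
import cv2
a=cv2.imread('pics/top0.png')[215:345,250:430]
cv2.imwrite('pics/c1.png',cv2.resize(a,None,fx=4.4,fy=4.4,interpolation=cv2.INTER_CUBIC))
E
```

```text
Traceback (most recent call last):
  File "h.py", line 4, in px2w
    c=calibration(n);T=c["cam_to_world"]
ValueError: time passes only in moves, steps and waits
```

View pics/c1.png

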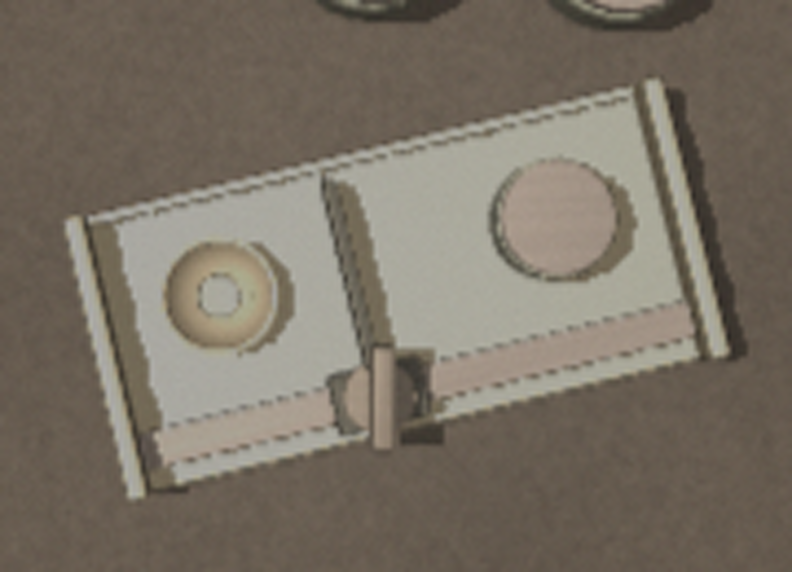

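The top view shows the shelf yawed about +13°. The stop is near mid-shelf with its knob at about (336,305), bar almost along world x. The jar is at (377,265), on the robot's right (shelf −y); the two bigger look-alikes stand behind the shelf. The calibration call was refused inside a tight loop, so I'll cache it and fit the shelf pose from the panel corners.

```bash
cat > h.py <<'E'
from cell import *
import numpy as np, cv2
from scipy.optimize import least_squares
C={n:calibration(n) for n in("top","scene")}
def px2w(n,u,v,z):
    c=C[n];T=c["cam_to_world"]
    d=T[:3,:3]@np.linalg.solve(c["mtx"],[u,v,1.]);o=T[:3,3]
    return o+d*(z-o[2])/d[2]
def fit(pts,obj,n="top"):   # planar pose x,y,yaw from pixels and object points
    W=np.array([px2w(n,u,v,o[2])[:2] for (u,v),o in zip(pts,obj)]);O=np.array(obj)[:,:2]
    def f(p):
        c,s=np.cos(p[2]),np.sin(p[2]);return (O@np.array([[c,s],[-s,c]])+p[:2]-W).ravel()
    r=least_squares(f,[550,0,.2]);return r.x,r.fun.reshape(-1,2)
def toshelf(S,w):
    c,s=np.cos(S[2]),np.sin(S[2]);d=np.array(w[:2])-S[:2];return np.array([c*d[0]+s*d[1],-s*d[0]+c*d[1]])
E
python3 - <<'E'
from h import *
k=lambda u,v:(250+u/4.4-.4,215+v/4.4-.4)
S,res=fit([k(662,80),k(729,353),k(68,219),k(132,497)],[(85,-182,66),(-85,-182,66),(85,182,66),(-85,182,66)])
print("shelf",S.round(3),res.round(1))
for nm,u,v,z in(("jar",556,217,78),("dish",219,295,46),("bar top far",383,348,101),("bar top near",383,448,101),("plate far end",325,180,63)):
    w=px2w("top",*k(u,v),z);print(nm,w.round(1),toshelf(S,w).round(1))
camera("top")
for q,z in(("clamp",95),("jar",70)):
    for r in regions_of("top",q)[:3]: w=px2w("top",*r["rect"][:2],z);print(q,round(r["conf"],2),w.round(1),toshelf(S,w).round(1))
camera("scene")
for q,z in(("clamp",85),("jar",49),("shelf",40)):
    for r in regions_of("scene",q)[:3]: w=px2w("scene",*r["rect"][:2],z);print(q,round(r["conf"],2),w.round(1),toshelf(S,w).round(1))
E
```

```text
shelf [ 5.73645e+02 -8.57890e+01  2.38000e-01] [[ 2.6 -1.3]
 [-1.7 -2.5]
 [ 1.2  2.3]
 [-2.   1.4]]
jar [ 614.6 -177.    78. ] [ 18.3 -98.3]
dish [568.3  20.2  46. ] [ 19.7 104.3]
bar top far [538. -75. 101.] [-32.1  18.9]
bar top near [481.  -75.2 101. ] [-87.5  32.1]
plate far end [636.2 -42.2  63. ] [71.1 27.7]
clamp 0.68 [509.7 -77.8  95. ] [-60.3  22.8]
jar 0.97 [787.5 -71.1  70. ] [211.3 -36. ]
jar 0.95 [ 775.8 -214.8   70. ] [ 166. -173.]
jar 0.78 [ 613.7 -181.7   70. ] [  16.3 -102.6]
clamp 0.67 [507.1 -73.   85. ] [-61.7  28.1]
jar 0.93 [802.4 -67.6  49. ] [226.6 -36.1]
jar 0.86 [ 789.1 -221.4   49. ] [ 177.5 -182.5]
jar 0.76 [ 614.4 -174.1   49. ] [ 18.8 -95.5]
shelf 0.78 [573.4 -80.6  40. ] [1.  5.1]
shelf 0.54 [631.1 355.2  40. ] [159.7 415. ]
```

```bash
python3 -c "
from cell import *
print(grasp_offset)"; python3 -m jog '[[60,[0.2,-0.14,0],0],[60,[0.46,-0.31,0],0],[60,[0.48,-0.32,0],0],[60,[0.48,-0.32,0],0],[60,[0.48,-0.32,0],0],[60,[0.48,-0.32,0],0],[60,[0.48,-0.32,0],0],[60,[0.48,-0.32,0],0],[60,[0.48,-0.32,0],0],[60,[0.48,-0.32,0],0],[60,[0.48,-0.32,0],0],[60,[0.48,-0.32,0],0],[60,[0.48,-0.32,0],0],[60,[0.48,-0.32,0],0],[60,[0.48,-0.32,0],0],[60,[0.48,-0.32,0],0],[60,[0.48,-0.32,0],0],[60,[0.48,-0.32,0],0],[60,[0.48,-0.32,0],0],[60,[0.26,-0.26,0],0]]' 30
python3 -m jog '[[60,[0,0,0],-0.03],[60,[0,0,0],-0.0475],[60,[0,0,0],-0.0475],[60,[0,0,0],-0.0475],[60,[0,0,0],-0.0475],[60,[0,0,0],-0.0475],[60,[0,0,0],-0.0475],[60,[0,0,0],-0.0475],[60,[0,0,0],-0.0475],[60,[0,0,0],-0.0475],[60,[0,0,0],-0.0475],[60,[0,0,0],-0.0475],[60,[0,0,0],-0.0475],[60,[0,0,0],-0.0475],[60,[0,0,0],-0.0475],[60,[0,0,0],-0.0475],[60,[0,0,0],-0.0475],[60,[0,0,0],-0.0475],[60,[0,0,0],-0.0475],[60,[0,0,0],0]]'
```

```text
18.8
clock: 3.45
eef_pos: [509.6, -74.1, 205.4]
eef_rot: [-3.141, -0.0, 0.343]
wrist_force: [0.1, -1.0, -0.1]
finger_gap: 59.8
finger_force: 0.0
clock: 5.45
eef_pos: [508.7, -75.7, 205.5]
eef_rot: [3.142, -0.0, 3.125]
wrist_force: [0.0, -0.5, 0.8]
finger_gap: 59.9
finger_force: 0.0
```

```bash
python3 -m jog '[[60,[0,0,0.2],0.005],[60,[0,0,0.4],0],[60,[0,0,0.4],0],[60,[0,0,0.4],0],[60,[0,0,0.4],0],[60,[0,0,0.3],0],[60,[0,0,0.2],0],[60,[0,0,0.2],0],[60,[0,0,0.15],0],[60,[0,0,0.05],0],[60,[0,0,0],0]]'
python3 - <<'E'
from h import *
im=camera("scene");cv2.imwrite("pics/c2.png",cv2.resize(im[100:280,190:410,::-1],None,fx=3,fy=3,interpolation=cv2.INTER_CUBIC))
E
```

```text
clock: 6.55
eef_pos: [509.0, -76.3, 70.4]
eef_rot: [3.142, -0.0, 3.106]
wrist_force: [0.3, 0.4, -0.1]
finger_gap: 59.9
finger_force: 0.0
```

View pics/c2.png

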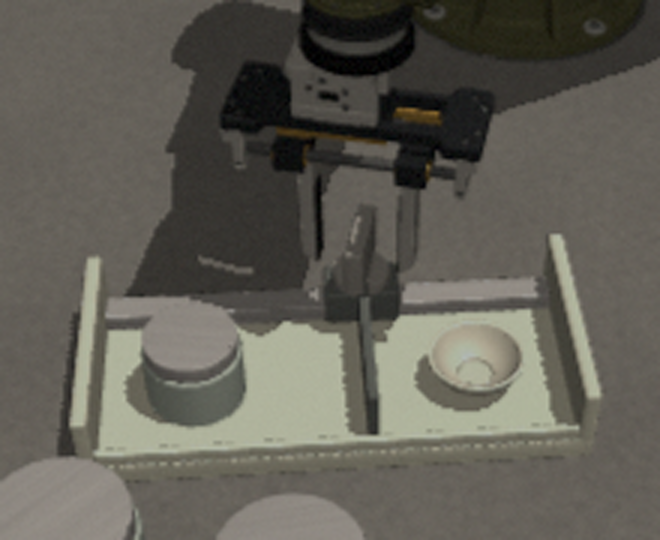

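The fingers straddle the wing bar (about (360,245) in the crop), clear of the plate, so I'll close on it.

```bash
python3 -m jog '[[5,[0,0,0],-0.01],[5,[0,0,0],0],[5,[0,0,0],0],[5,[0,0,0],0],[5,[0,0,0],0],[5,[0,0,0],0],[5,[0,0,0],0],[5,[0,0,0],0]]' 40; python3 -c "
from cell import *
s=read_state();print(s['finger_gap'],s['moment'],s['joints'][5])"
```

```text
clock: 7.4
eef_pos: [509.1, -76.2, 70.5]
eef_rot: [3.142, 0.0, 3.138]
wrist_force: [0.3, -0.1, 0.2]
finger_gap: 13.7
finger_force: 40.0
13.67348988460587 [ 0.17055171 -0.22712687  0.00404476] -1.786925697448124
```

```bash
python3 -m jog '[[5,[-0.017,-0.068,0],0],[5,[-0.033,-0.136,0],0],[5,[-0.033,-0.136,0],0],[5,[-0.033,-0.136,0],0],[5,[-0.033,-0.136,0],0],[5,[-0.033,-0.136,0],0],[5,[-0.033,-0.136,0],0],[5,[-0.033,-0.136,0],0],[5,[-0.033,-0.136,0],0],[5,[-0.033,-0.136,0],0],[5,[-0.033,-0.136,0],0],[5,[-0.033,-0.136,0],0],[5,[-0.033,-0.136,0],0],[5,[-0.033,-0.136,0],0],[5,[-0.033,-0.136,0],0],[5,[-0.017,-0.068,0],0],[5,[0,0,0],0]]'; python3 -c "
from h import *
s=read_state();print(s['finger_gap'],s['moment'],toshelf(np.array([573.6,-85.8,.238]),s['eef_pos']))"
```

```text
clock: 9.1
eef_pos: [534.2, -179.1, 70.5]
eef_rot: [-3.141, 0.002, 3.137]
wrist_force: [7.8, 0.8, -3.1]
finger_gap: 13.9
finger_force: 40.0
13.866957654040505 [ 0.18751957 -1.64027122  0.08101216] [-60.26581091 -81.33832625]
```

```bash
python3 -m jog '[[5,[-0.007,-0.039,0],0],[5,[-0.007,-0.039,0],0],[5,[-0.007,-0.039,0],0],[5,[-0.007,-0.039,0],0],[5,[0,0,0],0]]';  python3 -m jog '[[5,[-0.007,-0.039,0],0],[5,[-0.007,-0.039,0],0],[5,[0,0,0],0]]'
```

```text
clock: 9.6
eef_pos: [535.9, -186.3, 70.5]
eef_rot: [3.141, 0.002, 3.138]
wrist_force: [10.9, 3.9, -3.8]
finger_gap: 13.7
finger_force: 40.0
clock: 9.9
eef_pos: [536.8, -190.1, 70.5]
eef_rot: [3.141, 0.003, 3.138]
wrist_force: [13.2, 4.5, -4.2]
finger_gap: 14.1
finger_force: 40.0
```

```bash
python3 -m jog '[[5,[-0.02,0,0],0],[5,[-0.02,-0.02,0],0],[5,[0,0,0],0]]';  python3 -m jog '[[5,[-0.009,-0.03,0],0],[5,[-0.009,-0.03,0],0],[5,[0,0,0],0]]'
python3 - <<'E'
from h import *
s=read_state();print(toshelf(np.array([573.6,-85.8,.238]),s['eef_pos']))
im=camera("scene");cv2.imwrite("pics/c3.png",cv2.resize(im[150:280,190:410,::-1],None,fx=3.6,fy=3.6,interpolation=cv2.INTER_CUBIC))
E
```

```text
clock: 10.2
eef_pos: [537.4, -191.3, 70.5]
eef_rot: [3.141, -0.0, 3.138]
wrist_force: [0.5, 3.6, 1.7]
finger_gap: 13.7
finger_force: 40.0
clock: 10.5
eef_pos: [537.6, -192.0, 70.4]
eef_rot: [3.137, -0.003, 3.138]
wrist_force: [-6.1, 20.4, 11.2]
finger_gap: 13.7
finger_force: 40.0
[-60.04511088 -94.68554391]
```

View pics/c3.png

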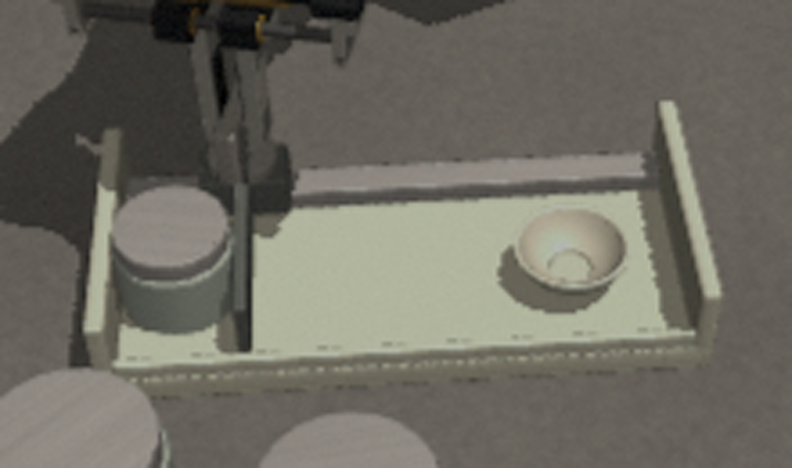

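The jar is upright, snug between the left panel and the plate, with a 20 N reaction at y ≈ −94.7 mm, as expected. Now I'll turn the clamp.

```bash
python3 -m jog '[[5,[0,0,0],0],[5,[0,0,0],0],[5,[0,0,0],0.02],[5,[0,0,0],0.03],[5,[0,0,0],0.03],[5,[0,0,0],0.03],[5,[0,0,0],0.03],[5,[0,0,0],0.03],[5,[0,0,0],0.03],[5,[0,0,0],0.03],[5,[0,0,0],0.03],[5,[0,0,0],0.03],[5,[0,0,0],0.02],[5,[0,0,0],0]]' 50;  python3 -c "
from h import *
s=read_state();print(s['moment'],toshelf(np.array([573.6,-85.8,.238]),s['eef_pos']),s['joints'][5])"
```

```text
clock: 11.95
eef_pos: [537.9, -191.6, 70.5]
eef_rot: [3.141, -0.005, 2.162]
wrist_force: [-3.8, 23.8, 9.6]
finger_gap: 13.6
finger_force: 50.0
[ 4.29284403  0.45527918 -0.0634504 ] [-59.60730466 -94.38406898] -1.0011037527699118
```

```bash
python3 -m jog '[[5,[0,0,0],0.02],[5,[0,0,0],0.015],[5,[0,0,0],0.01],[5,[0,0,0],0]]';  python3 -m jog '[[5,[0,0,0],0.008],[5,[0,0,0],0.008],[5,[0,0,0],0.008],[5,[0,0,0],0]]';python3 -c "
from cell import *
s=read_state();print(s['moment'],s['joints'][5])"
```

```text
clock: 12.35
eef_pos: [538.0, -191.6, 70.5]
eef_rot: [3.141, -0.005, 2.022]
wrist_force: [-3.0, 23.5, 9.7]
finger_gap: 13.9
finger_force: 50.0
clock: 12.75
eef_pos: [538.0, -191.6, 70.5]
eef_rot: [-3.141, -0.005, 1.948]
wrist_force: [-2.4, 22.4, 9.8]
finger_gap: 13.7
finger_force: 50.5
[4.33651359 0.35352578 0.7888952 ] -0.786433779634379
```

```bash
python3 -m jog '[[34,[0,0,0],0],[34,[0,0,0],0],[34,[0,0,0],0],[34,[0,0,0],0],[34,[0,0,0],0],[34,[0,0,-0.1],0],[34,[0,0,-0.3],0],[34,[0,0,-0.4],0],[34,[0,0,-0.4],0],[34,[0,0,-0.4],0],[34,[0,0,-0.4],0],[34,[0,0,-0.4],0],[34,[0.1,0,-0.2],0],[34,[0.4,0,0],0],[34,[0.4,0,0],0],[34,[0.4,0,0],0],[34,[0.4,0,0],0],[34,[0.4,0,0],0],[34,[0.2,0,0],0],[34,[0,0,0],0]]'
python3 - <<'E'
from h import *
im=camera("top");cv2.imwrite("pics/c4.png",cv2.resize(im[215:345,250:430,::-1],None,fx=4.4,fy=4.4,interpolation=cv2.INTER_CUBIC))
im=camera("scene");cv2.imwrite("pics/c5.png",cv2.resize(im[150:280,190:410,::-1],None,fx=3.6,fy=3.6,interpolation=cv2.INTER_CUBIC))
E
```

```text
clock: 14.75
eef_pos: [495.9, -86.3, 200.9]
eef_rot: [3.141, 0.0, 1.948]
wrist_force: [0.1, -0.8, 0.1]
finger_gap: 33.8
finger_force: 0.0
```

View pics/c4.png

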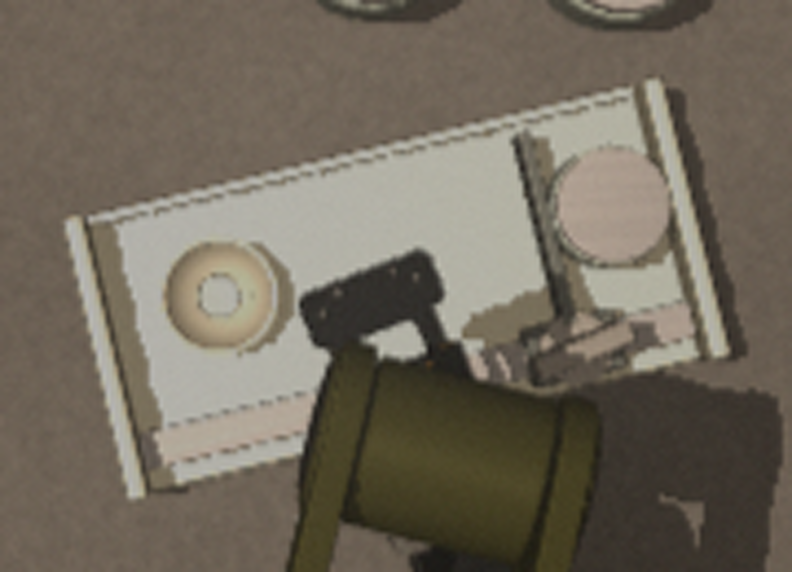

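View pics/c5.png

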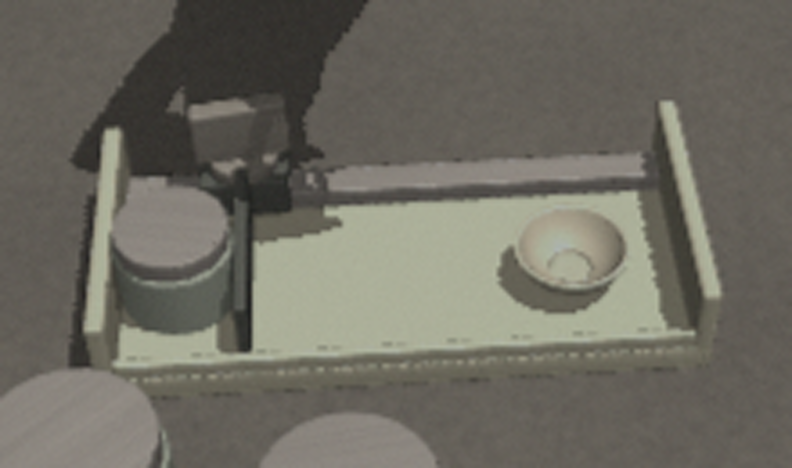

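The top view shows the jar at (612,207) in the crop, held between the plate and the panel. The bar is tilted about 24° from the picture's horizontal, which corresponds to 1.4 rad. The dish hasn't moved and the arm is clear.

```bash
python3 -c "
from cell import *
print(sign_off())"
```

```text
the job is handed in; nothing more can be done
None
```

The job is handed in at about 15 s: the last pictures show the jar upright and snug between the right-hand (−y) end panel and the plate, the clamp turned to its end stop, the dish unmoved and the arm clear; I did not re-check the comb and toothbrush, but the arm only worked well away from them.

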